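# Load the dosing carousel

## Robot

A 6-joint arm with a two-finger parallel gripper is mounted at the origin on the work surface. World frame = base frame: x ahead of the robot, y to its left, z up, the work surface at z = 0. Lengths are in m, angles in rad, forces in N, time in s.
With the tool pointing down it reaches from about 0.275 to 0.75 m from the base axis. Payload 10.2 kg.
Tool frame: the origin (TCP) lies midway between the tips of the shut fingers; the grasp point (between the pads) lies 19 mm behind it (env.hold_point_z is the distance from the TCP to the grasp point, in m); z points along the fingers, y is the line along which they close (so a half turn about z gives the same grasp; the last joint's range is limited). The gripper opens to 85 mm and grips with 20 to 120 N. Pads are 22 mm wide; open, the fingers measure 114 mm over their backs; the gripper's body (76 mm by 85 mm) begins 54 mm behind the grasp point. The pads swing forward as they close: fully open they stand 13 mm farther back than shut.
Start: joints at [-1.526, 0.313, 1.498, -0, 1.331, -0.223], TCP at [0.139, -0.506, 0.231] pointing down, gripper open.
Joint ranges: [-2.94, 2.94], [-0.97, 2.17], [0.19, 2.56], [-1.23, 4.37], [0.02, 3.11], [-2.88, 2.88]. Speed limits (rad/s): [2.39, 2.39, 3.01, 3.14, 3.14, 3.14].

## Interface

Orientations are given as a unit quaternion [x, y, z, w].
In Python, from bench import env, kinematics, monitor, eyes, job gives the robot as it stands. The module is installed in compiled form; this text tells all that it offers. Calls block until the motion is done:
- env.reach(position, orientation): joint-space move of the TCP to a pose.
- env.movel(position, velocity=0.15, frame=None, guard=None): straight line of the TCP; frame=None keeps the orientation; velocity is the mean speed in m/s. With guard (N) it stops when the force on the tool has changed by that much, and returns True; else False.
- env.set_joints(angles): joint-space move.
- env.release() and env.close_gripper(effort=None): open the fingers fully, or close them until they stop; effort is the grip in N (None keeps the last).
- env.hold(seconds).
- kinematics.ik(position, orientation): joint angles nearest the present ones, or None.
- monitor.sense(): the state.
- eyes.grab_frame(name): name is "scene" or "top" or "wrist"; returns a dict with "frame" (384x512x3 uint8, red, green, blue), "mtx" (3x3 intrinsics, pixels), "view" (4x4, takes a point from world to camera coordinates). Camera axes: x right, y down, z forward; pixel columns grow to the right and rows downward; lengths in m; the calibration is good to about 2 mm. The wrist camera is an equidistant fisheye: a pixel r from the principal point sees the ray r / f radians off the axis. A picture is of the moment at which its call begins. There is no depth.
A pose or a line that the arm cannot do raises env.MotionError and nothing moves.
- job.hand_in(): hands the job in; it is judged then, once.
The state is a dict: "clock": time; "joints": joint angles; "qvel": joint speeds; "joint_efforts": joint torques, N m; "position": TCP position; "ee_rot": TCP orientation; "contact_force": force on the tool from outside, world axes, zero at the start; "ft_torque": the same for the moment, N m; "finger_gap": opening from 0.0 (shut) to 1.0 (fully open); "gripper_force": force on a finger pad.
Only numpy, scipy, OpenCV 4.12 (cv2) and the standard library are available. Lean on these libraries where they do the work, as an engineer would, in place of code of your own. Each camera call takes 0.05 s, during which the arm holds its last target. There are 200 camera calls.

## Task

Set up the dosing carousel for the rush: fold its clear lid back and put every grey dosing cup upright on a stand of its own, centred on the black pad, through the loading bay, pushing the table on by its pegs to the next click each time the bay is occupied. At the end all the cups are under the fixed cover, the table rests in a click position with an empty stand at the loading bay, and the lid is folded fully shut; leave everything else on the counter where it is.

Things in the scene. Friction and masses are not known exactly. Their poses are not given: they have to be found in the camera images.
- carousel: the dosing carousel (fixed): six-stand index table under an eight-sided clear cover. Origin on the table's axis at counter height; -x points to the loading bay at its front, z up. Cover: flats 135 mm from the axis, front flat square to -x, walls 48 to 105 mm above the counter, flat roof with top at 107 mm (hinge barrels to 114 mm); a steel column behind it
- index_table (a joint): angle of the index table, rad, positive anticlockwise from above, near 0 at the start; turns either way without end, with a spring detent every 60 degrees (pi/3) that draws it in from up to 25 degrees off; to within 3 degrees; about 5 N at a peg pushes it over the hump. The table is an aluminium disc of radius 166 mm, top 40 mm above the counter
- bay (a point): the loading bay: fixed point 90 mm in front of the table's axis, 41 mm above the counter (top of a pad). In each detent one stand lies here. Only here is the fixed cover open: a slot in roof and front wall, 112 mm wide across the carousel's y, from 14 mm behind the axis to the front, closed by the lid; the neighbouring stands are under the fixed cover
- lid (a joint): angle of the clear hinged lid, rad: 0 = fully shut, 1.9 = folded right back to its stop. Stiff friction hinge: it stays where it is left and takes about 3.5 N at the bar. Axis level, along the carousel's y, through lid_hinge. Roof panel 108 mm wide, 147 mm from hinge to front edge, with an apron 57 mm deep hanging square from that edge
- lid_hinge (a point): mid-point of the lid's hinge axis, 10 mm behind the table's axis, 105 mm above the counter (fixed)
- lid_bar (a point): centre of the lid's handle, a round steel bar, 10 mm diameter, parallel to the hinge and 183 mm from its axis in the plane of the roof panel; 88 mm free between its two arms, 30 mm free between bar and apron. In front when shut, on top when folded back; it can be pinched from above and turns between gripper pads
- stand_0 (a point): centre of the top of stand 0: a round grippy black rubber pad 76 mm across, 1 mm proud, its top 41 mm above the counter, 90 mm from the table's axis; moves with the table. 30 degrees to either side of it an upright steel push peg stands on the rim, outside the cover: 12 mm diameter, 156 mm from the axis, from the table top to 95 mm above the counter (six pegs, half-way between stands)
- stand_1 (a point): centre of the top of stand 1: a round grippy black rubber pad 76 mm across, 1 mm proud, its top 41 mm above the counter, 90 mm from the table's axis; moves with the table. 30 degrees to either side of it an upright steel push peg stands on the rim, outside the cover: 12 mm diameter, 156 mm from the axis, from the table top to 95 mm above the counter (six pegs, half-way between stands)
- stand_2 (a point): centre of the top of stand 2: a round grippy black rubber pad 76 mm across, 1 mm proud, its top 41 mm above the counter, 90 mm from the table's axis; moves with the table. 30 degrees to either side of it an upright steel push peg stands on the rim, outside the cover: 12 mm diameter, 156 mm from the axis, from the table top to 95 mm above the counter (six pegs, half-way between stands)
- stand_3 (a point): centre of the top of stand 3: a round grippy black rubber pad 76 mm across, 1 mm proud, its top 41 mm above the counter, 90 mm from the table's axis; moves with the table. 30 degrees to either side of it an upright steel push peg stands on the rim, outside the cover: 12 mm diameter, 156 mm from the axis, from the table top to 95 mm above the counter (six pegs, half-way between stands)
- stand_4 (a point): centre of the top of stand 4: a round grippy black rubber pad 76 mm across, 1 mm proud, its top 41 mm above the counter, 90 mm from the table's axis; moves with the table. 30 degrees to either side of it an upright steel push peg stands on the rim, outside the cover: 12 mm diameter, 156 mm from the axis, from the table top to 95 mm above the counter (six pegs, half-way between stands)
- stand_5 (a point): centre of the top of stand 5: a round grippy black rubber pad 76 mm across, 1 mm proud, its top 41 mm above the counter, 90 mm from the table's axis; moves with the table. 30 degrees to either side of it an upright steel push peg stands on the rim, outside the cover: 12 mm diameter, 156 mm from the axis, from the table top to 95 mm above the counter (six pegs, half-way between stands)
- cup_a_center (a point): a matte grey dosing cup, open at the top, nearly straight wall, 58 mm across at the rim and 56 mm at the foot, 56 mm tall, thick weighted base (12 mm), walls 3 mm, about 150 g; the point is at its centre, 28 mm above its foot; z is the cup's axis (stands on the counter at the start, if present)
- cup_b_center (a point): a matte grey dosing cup, open at the top, nearly straight wall, 58 mm across at the rim and 56 mm at the foot, 56 mm tall, thick weighted base (12 mm), walls 3 mm, about 150 g; the point is at its centre, 28 mm above its foot; z is the cup's axis (stands on the counter at the start, if present)
- cup_c_center (a point): a matte grey dosing cup, open at the top, nearly straight wall, 58 mm across at the rim and 56 mm at the foot, 56 mm tall, thick weighted base (12 mm), walls 3 mm, about 150 g; the point is at its centre, 28 mm above its foot; z is the cup's axis (stands on the counter at the start, if present)
- cup_d_center (a point): a matte grey dosing cup, open at the top, nearly straight wall, 58 mm across at the rim and 56 mm at the foot, 56 mm tall, thick weighted base (12 mm), walls 3 mm, about 150 g; the point is at its centre, 28 mm above its foot; z is the cup's axis (if present it stands at the loading bay at the start)
- scale: black plastic digital scale, 150 x 130 mm, 27 mm tall, green rocker switch on one side; origin at the centre of its underside (bystander)
- carafe_lid: glass carafe lid, 92 mm across, 45 mm tall with its knob; origin at the centre of its underside (bystander)
- leveler: stainless levelling tool with a walnut knob, 58 mm across, 47 mm tall; origin at the centre of its underside (bystander)
- pitcher: steel milk pitcher, 88 mm across plus a handle on its +x side, 100 mm tall; origin at the centre of its underside (bystander)
- portafilter: portafilter, basket 68 mm across with a 200 mm long black handle along its +x, 34 mm tall; origin under the centre of the basket (bystander)
- tamper: tamper with a walnut handle, 58 mm across, 87 mm tall, standing on a rubber mat far to the left; origin at the centre of its underside (bystander)

How it is judged:
By the outcome, as a careful person would: the job done as asked, in the order asked, and still so for the second after the job is handed in, with the robot touching nothing.
Of cup_a, cup_b, cup_c, cup_d only 3 to 4 are there at a start; the rules pass over those that are not, and their reading is None.
At some moment in a run one of cup_a, cup_b, cup_c may be knocked a few centimetres aside while the robot is not near it.
Once in a run the grip may slacken for a moment while it holds something.
It also fails if it takes over 210 s, if anything falls off the work surface, if the arm or the gripper's body presses on something with over 40 N, if the wrist force passes 120 N, or if a joint passes its speed limit or range.

## Working session

There is one attempt and no reset: what is moved stays moved. The work goes in short steps, each a Python script; the robot and the scene stay as the last script left them, time stands still between calls to the robot, and variables do not carry over. Pictures are saved under pics/ and viewed, at most 14 in all, crops included, and the job is handed in when it is done.

```bash
mkdir -p pics; ls; python3 - <<'E'
from bench import env, kinematics, monitor, eyes, job
import cv2,numpy as np
for n in ("scene","top"):
    d=eyes.grab_frame(n); cv2.imwrite(f"pics/{n}0.png",cv2.resize(d["frame"][:,:,::-1],(800,600),interpolation=cv2.INTER_CUBIC))
    print(n,d["mtx"].tolist(),np.round(d["view"],4).tolist())
s=monitor.sense();print(s["clock"],s["position"],s["ee_rot"],s["finger_gap"],env.hold_point_z)
E
```

```text
pics
scene [[488.3626915113721, 0.0, 252.15123019561295], [0.0, 488.3626915113721, 187.7361673320657], [0.0, 0.0, 1.0]] [[-0.4888, 0.8722, 0.0188, 0.2338], [0.5494, 0.3244, -0.77, -0.2108], [-0.6777, -0.3661, -0.6377, 2.1288], [0.0, 0.0, 0.0, 1.0]]
top [[417.0686645397553, 0.0, 260.0017646291619], [0.0, 417.0686645397553, 190.07658114831054], [0.0, 0.0, 1.0]] [[0.0334, -0.9994, -0.0052, 0.0221], [-0.9745, -0.0314, -0.222, 0.5232], [0.2217, 0.0125, -0.975, 1.5543], [0.0, 0.0, 0.0, 1.0]]
0.1 [ 0.13888754 -0.50604972  0.23077896] [ 9.91050499e-01  1.33486156e-01  5.11238167e-05 -5.92972610e-04] 1.0014481393566903 0.0187
```

View pics/top0.png

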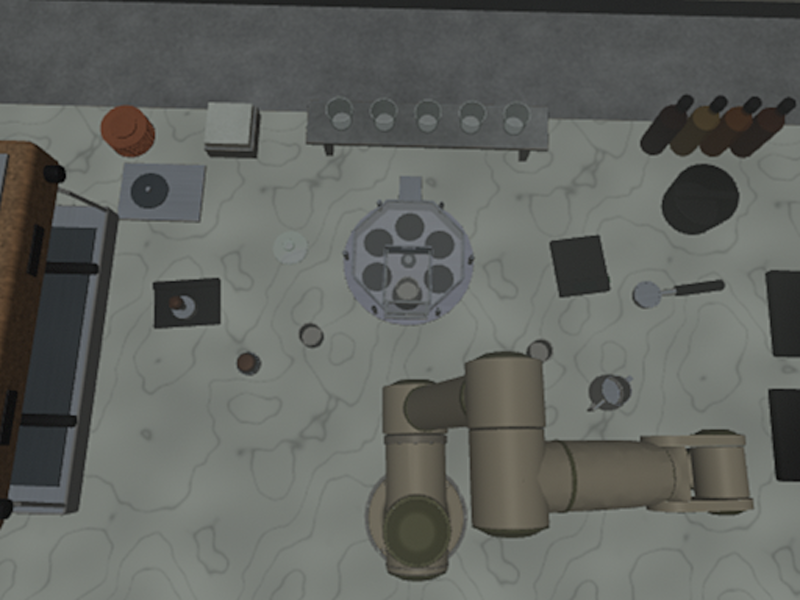

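View pics/scene0.png

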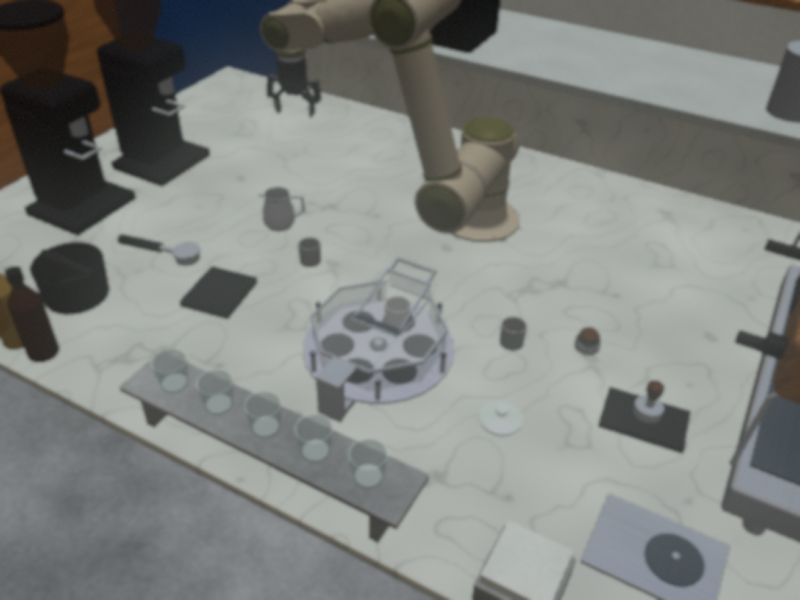

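The top view shows the table axis at (409,259), a cup in the bay at (405,290), and cups at (311,335) and (540,351). The leveler is at (248,363) and the pitcher at (610,392). A third counter cup could be hidden by the arm, so I'll refine with the wrist camera.

```bash
cat > h.py <<'E'
from bench import env, kinematics, monitor, eyes, job
import cv2,numpy as np
from scipy.spatial.transform import Rotation as R
def ray(d,u,v):
    K=d["mtx"];V=np.array(d["view"]);x=(u-K[0,2])/K[0,0];y=(v-K[1,2])/K[1,1]
    if d.get("fish"):
        r=np.hypot(x,y)+1e-12; c=np.array([x/r*np.sin(r),y/r*np.sin(r),np.cos(r)])
    else: c=np.array([x,y,1.])
    Rm=V[:3,:3]; return -Rm.T@V[:3,3], Rm.T@c
def p2w(d,u,v,z):
    o,r=ray(d,u,v); return o+r*(z-o[2])/r[2]
def w2p(d,p):
    V=np.array(d["view"]);K=d["mtx"];c=V[:3,:3]@np.asarray(p,float)+V[:3,3]
    if d.get("fish"):
        n=np.hypot(c[0],c[1])+1e-12;t=np.arctan2(n,c[2]);x,y=c[0]/n*t,c[1]/n*t
    else:x,y=c[0]/c[2],c[1]/c[2]
    return np.array([K[0,0]*x+K[0,2],K[1,1]*y+K[1,2]])
def grab(n,fn=None,s=1.5625):
    d=eyes.grab_frame(n);d["fish"]=n=="wrist"
    if fn: cv2.imwrite(f"pics/{fn}.png",cv2.resize(d["frame"][:,:,::-1],(800,600),interpolation=cv2.INTER_CUBIC))
    return d
def down(yaw): # tool down; finger closing axis y at angle: tool x axis at yaw
    return (R.from_euler('z',yaw)*R.from_quat([1,0,0,0])).as_quat()
def st():
    s=monitor.sense();print("t%.1f"%s["clock"],np.round(s["position"],4),"F",np.round(s["contact_force"],1),"gap%.3f"%s["finger_gap"],"gf%.1f"%s["gripper_force"]);return s
E
python3 - <<'E'
from h import *
d=grab("top");k=512/800
for n,u,v,z in [("axis",409,259,.04),("cupb",311,335,.05),("cupc",540,351,.05),("lev",248,363,.04),("pit",610,392,.1),("bay",405,290,.09),("col",411,185,.12)]:
    print(n,np.round(p2w(d,u*k,v*k,z),3))
j0=monitor.sense()["joints"]
for pos in [(.40,0,.42),(.38,0,.38),(.45,0,.42)]:
    for yaw in (0,np.pi/2,np.pi,-np.pi/2):
        q=kinematics.ik(pos,down(yaw));print(pos,round(yaw,2),None if q is None else np.round(q,2))
E
```

```text
axis [0.626 0.036 0.04 ]
cupb [0.421 0.27  0.05 ]
cupc [ 0.4   -0.291  0.05 ]
lev [0.348 0.422 0.04 ]
pit [ 0.301 -0.443  0.1  ]
bay [0.532 0.042 0.09 ]
col [0.793 0.036 0.12 ]
(0.4, 0, 0.42) 0 [-0.3  -0.03  1.42 -0.    1.76  1.28]
(0.4, 0, 0.42) 1.57 [-0.3  -0.03  1.42 -0.    1.76 -0.3 ]
(0.4, 0, 0.42) 3.14 [-0.3  -0.03  1.42 -0.    1.76 -1.87]
(0.4, 0, 0.42) -1.57 [-0.3  -0.03  1.42 -0.    1.76  2.85]
(0.38, 0, 0.38) 0 [-0.31 -0.09  1.57 -0.    1.66  1.26]
(0.38, 0, 0.38) 1.57 [-0.31 -0.09  1.57 -0.    1.66 -0.31]
(0.38, 0, 0.38) 3.14 [-0.31 -0.09  1.57 -0.    1.66 -1.88]
(0.38, 0, 0.38) -1.57 [-0.31 -0.09  1.57 -0.    1.66  2.83]
(0.45, 0, 0.42) 0 [-0.26  0.08  1.3  -0.    1.76  1.31]
(0.45, 0, 0.42) 1.57 [-0.26  0.08  1.3  -0.    1.76 -0.26]
(0.45, 0, 0.42) 3.14 [-0.26  0.08  1.3  -0.    1.76 -1.83]
(0.45, 0, 0.42) -1.57 [-0.26  0.08  1.3  -0.    1.76  2.88]
```

```bash
python3 - <<'E'
from h import *
env.reach((.43,.036,.42),down(np.pi/2)); st()
d=grab("wrist","w1");print(d["mtx"].tolist(),np.round(d["view"],3).tolist())
print(np.round(-d["view"][:3,:3].T@d["view"][:3,3],3))
t=grab("top","top1");grab("scene","scene1")
for p in [(.626,.036,.04),(.421,.27,.05),(.4,-.291,.05)]: print(w2p(d,p)*1.5625)
E
```

```text
t2.5 [0.4301 0.0355 0.4197] F [ 0.4 -0.7  0.5] gap1.004 gf0.0
[[297.3186396354542, 0.0, 255.75809681686258], [0.0, 297.3186396354542, 192.7010572851334], [0.0, 0.0, 1.0]] [[1.0, -0.002, -0.0, -0.431], [-0.002, -0.961, 0.277, -0.053], [-0.001, -0.277, -0.961, 0.57], [0.0, 0.0, 0.0, 1.0]]
[0.431 0.106 0.562]
[564.78303975 235.20826094]
[389.92796921  26.94421746]
[377.31244604 476.93739035]
```

View pics/w1.png

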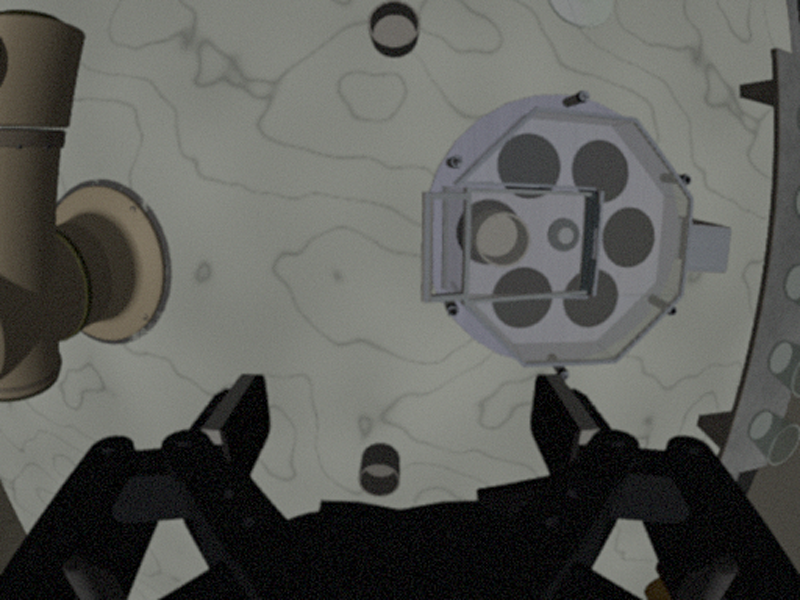

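View pics/top1.png

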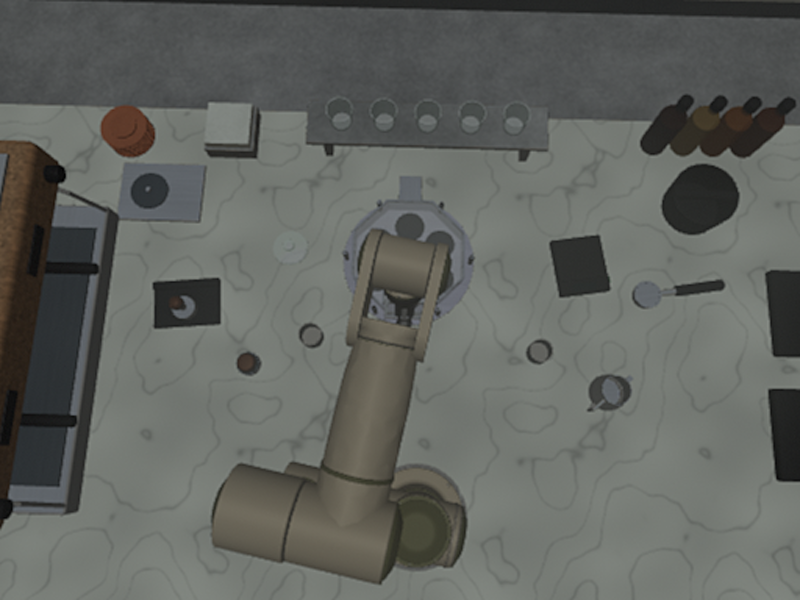

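Three cups are present: one in the bay, one at (394,30) and one at (380,468) in the wrist image. Pegs, pads and the lid bar (about (427,246)) are all clear, so I'll fit the carousel pose.

```bash
python3 - <<'E'
from h import *
from scipy.optimize import least_squares
d=grab("wrist");im=d["frame"];g=cv2.cvtColor(im,cv2.COLOR_RGB2GRAY);k=1.5625
big=cv2.resize(im[:,:,::-1][30:250,255:480],None,fx=2.66,fy=2.66,interpolation=cv2.INTER_CUBIC)
# refine pad centroids
pads=[]
for u,v in [(529,165),(600,170),(628,237),(589,298),(522,298)]:
    u/=k;v/=k;r=g[int(v)-24:int(v)+25,int(u)-24:int(u)+25]
    m=(cv2.GaussianBlur(r,(3,3),0)<0.5*(np.percentile(r,90)+g[int(v),int(u)])).astype(np.uint8)
    n,l,s,c=cv2.connectedComponentsWithStats(m);i=l[24,24]
    (cx,cy)=c[i];print(s[i],(cx+int(u)-24)*k,(cy+int(v)-24)*k);pads.append((cx+int(u)-24,cy+int(v)-24))
pads=np.array(pads)
hand=np.array([(529,165),(600,170),(628,237),(589,298),(522,298)])/k
ang=np.array([120,60,0,-60,-120])*np.pi/180
for P in (pads,hand):
    def f(p): return np.concatenate([w2p(d,(p[0]+.09*np.cos(a+p[2]),p[1]+.09*np.sin(a+p[2]),.041))-q for a,q in zip(ang,P)])
    s=least_squares(f,[.626,.036,0],loss='soft_l1');print(s.x,np.round(s.fun,1))
for u,v in [(430,193),(426,299),(426,246)]: print("bar",p2w(d,u/k,v/k,.105))
cv2.imwrite("pics/w2.png",big)
E
```

```text
[   4    4   41   42 1314] 527.9965753424658 164.79975266362254
[   6    6   36   43 1168] 599.0435038527397 171.81480094178082
[   8    6   34   38 1005] 627.6119402985074 236.71019900497515
[   0    0   44   44 1178] 588.6048917657046 295.1480263157895
[   0    4   49   41 1330] 521.4579417293234 296.7140507518797
[ 0.62103657  0.03836843 -0.00858982] [-0.1 -0.1  0.2 -1.   0.  -0.   0.5  1.5 -0.5  0.1]
[ 0.62192454  0.03786856 -0.00825358] [-0.3  0.1  0.   0.4  0.1  0.1  0.7 -0.1 -0.4 -0.5]
bar [0.46097831 0.08427235 0.105     ]
bar [ 0.45807773 -0.02354983  0.105     ]
bar [0.45744219 0.03135383 0.105     ]
```

View pics/w2.png

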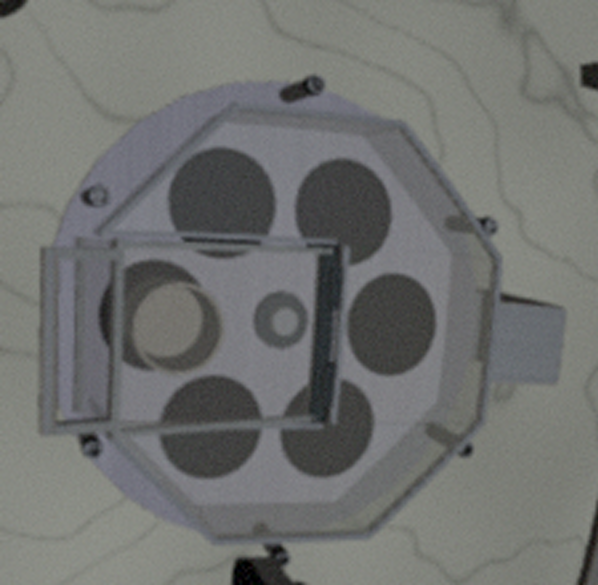

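The crop shows the octagon corners, pads and lid frame. The bar's ray isn't consistent with a fully shut lid, so it is probably ajar. I'll fit the cover yaw from the roof corners and the lid angle from both cameras.

```bash
python3 - <<'E'
from h import *
from scipy.optimize import least_squares
d=grab("wrist");s=grab("scene");c=lambda u,v:np.array((255+u/2.66-.3,30+v/2.66-.3))
C={67.5:(403,125),112.5:(235,108),22.5:(497,258),-22.5:(485,418),-67.5:(370,535),-112.5:(215,540)}
def f(p): return np.concatenate([w2p(d,(p[0]+.1461*np.cos(np.radians(a)+p[2]),p[1]+.1461*np.sin(np.radians(a)+p[2]),.106))-c(*q) for a,q in C.items()])
r=least_squares(f,[.62,.038,0],loss='soft_l1');print(r.x,np.round(r.fun,1))
x0,y0,ps=.6215,.038,r.x[2]
def W(x,y,z): return (x0+x*np.cos(ps)-y*np.sin(ps),y0+x*np.sin(ps)+y*np.cos(ps),z)
for th in (0,.15,.25,.35):
  for y in (.048,-.048):
    p=W(.01-.183*np.cos(th),y,.105+.183*np.sin(th))
    print(th,y,"crop",np.round((w2p(d,p)-[254.7,29.7])*2.66),"scene800",np.round(w2p(s,p)*1.5625))
m=s["frame"][:,:,::-1][120:270,180:310];cv2.imwrite("pics/s2.png",cv2.resize(m,None,fx=4,fy=4,interpolation=cv2.INTER_CUBIC))
E
```

```text
[0.62346181 0.03764758 0.00815773] [-0.2 -0.3 -0.1 -0.3  0.7 -0.1 -1.   1.2  0.1 -0.3  0.4  0.4]
0 0.048 crop [ 32. 249.] scene800 [434. 285.]
0 -0.048 crop [ 33. 411.] scene800 [397. 272.]
0.15 0.048 crop [ 38. 251.] scene800 [434. 276.]
0.15 -0.048 crop [ 38. 423.] scene800 [397. 263.]
0.25 0.048 crop [ 46. 253.] scene800 [434. 271.]
0.25 -0.048 crop [ 46. 431.] scene800 [396. 258.]
0.35 0.048 crop [ 59. 255.] scene800 [433. 266.]
0.35 -0.048 crop [ 58. 440.] scene800 [395. 253.]
```

View pics/s2.png

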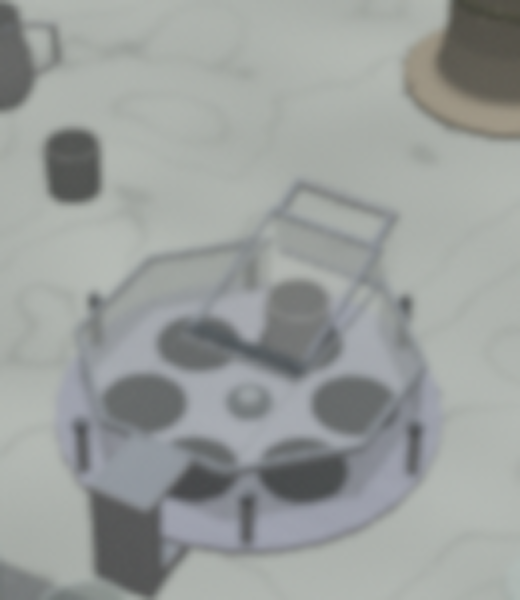

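The lid is ajar at about 0.25 rad: bar ends at (300,183) and (395,215) in the crop match that prediction. The carousel is at about (.622,.038) with yaw near 0. Next I'll pinch the bar and fold the lid back.

```bash
cat >> h.py <<'E'
X0,Y0,PS=.622,.038,.003
def W(x,y,z): return np.array((X0+x*np.cos(PS)-y*np.sin(PS),Y0+x*np.sin(PS)+y*np.cos(PS),z))
def ori(tilt,yaw=np.pi/2+PS): # tool z leans to carousel +x by tilt
    return (R.from_euler('z',PS)*R.from_euler('y',-tilt)*R.from_euler('z',yaw-PS)*R.from_quat([1,0,0,0])).as_quat()
def bar(th,tilt,b=.014):
    return W(.01-.183*np.cos(th)+b*np.sin(tilt),0,.105+.183*np.sin(th)-b*np.cos(tilt)), ori(tilt)
E
cat > open.py <<'E'
from h import *
t0=.25;T=lambda th: .6*max(0,1-(th-t0)/.8)
ths=np.append(np.linspace(t0,1.9,12),1.92)
p,o=bar(t0,.6); tz=np.array((np.sin(.6),0,-np.cos(.6)))
pre=p-tz*.09
for th in ths: assert kinematics.ik(*bar(th,T(th))) is not None,th
env.reach(pre,o); env.movel(p,.1,guard=10); st()
d=grab("wrist","w3")
E
python3 open.py
```

```text
t4.9 [0.4627 0.0375 0.1391] F [-0.2  0.  -0.6] gap1.001 gf0.0
```

View pics/w3.png

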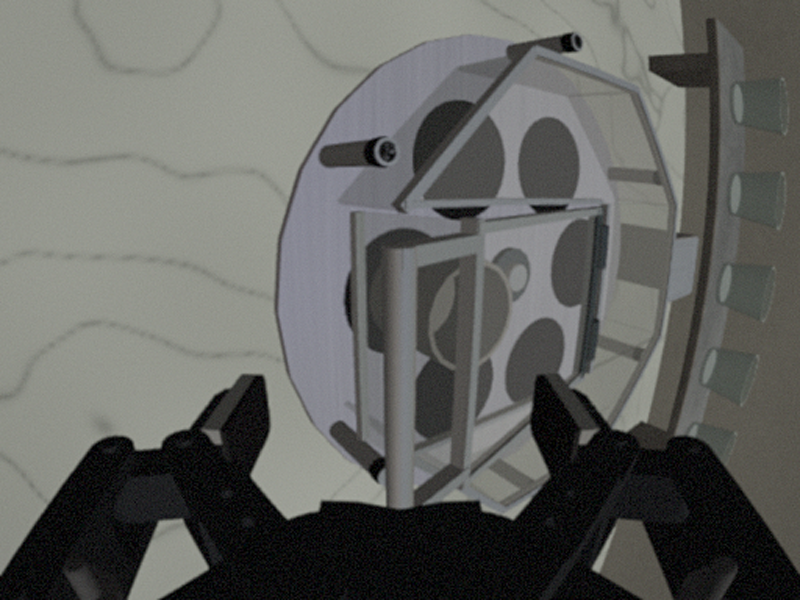

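The bar (column about 400) lies centred between the fingers (267 and 533). Closing and folding.

```bash
sed -i '/^env.reach(pre/,$d' open.py; cat >> open.py <<'E'
env.close_gripper(40); st()
for th in ths[1:]:
    p,o=bar(th,T(th)); h=env.movel(p,.12,frame=o,guard=25 if th<1.9 else 15)
    if h: print("guard",th);st();break
st()
d=grab("wrist","w4")
E
python3 open.py
```

```text
t5.6 [0.4625 0.0375 0.1387] F [-2.4 -0.8  1.1] gap0.101 gf39.0
guard 1.9
t9.7 [0.6904 0.0381 0.2648] F [-6.5  0.9  6.9] gap0.099 gf40.9
t9.7 [0.6904 0.0381 0.2648] F [-6.5  0.9  6.9] gap0.099 gf40.9
```

View pics/w4.png

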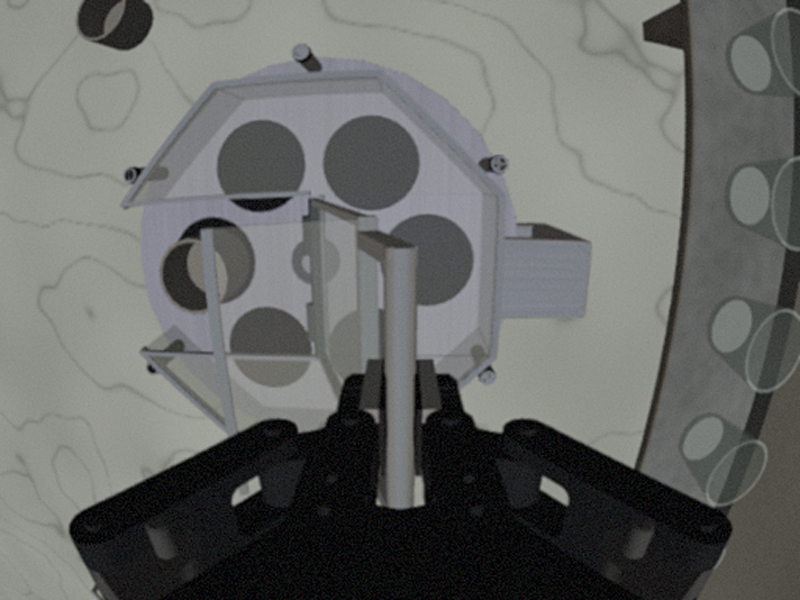

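The lid is at its stop (computed 1.895 rad). The bar sits at column 400 and the bay cup at (205,265). Next: release, back away, then pinch the left front peg and index the table +60°.

```bash
cat >> h.py <<'E'
def peg(a,r=.162,z=.068):
    a=np.radians(a); return W(r*np.cos(a),r*np.sin(a),z), down(a-np.pi+PS)
def index(back=False):
    p,o=peg(150.0); up=p+[0,0,.08]
    env.reach(up,o); env.movel(p,.15,guard=15) and print("GUARD down"); env.close_gripper(30); s=st()
    if s["finger_gap"]<.08: print("no peg?")
    for a in np.linspace(150,210,7)[1:]:
        p,o=peg(a)
        if env.movel(p,.12,frame=o,guard=30): print("GUARD",a);st()
    st(); env.release(); env.movel(p+[0,0,.09],.2)
E
python3 - <<'E'
from h import *
env.release(); p=monitor.sense()["position"]; env.movel(p+[0,0,.08],.2); st()
env.movel(W(-.2,0,.34),.25); env.reach(W(-.2,.0,.25),down(0))
index(); st()
env.reach(W(-.2,0,.30),down(np.pi/2)); grab("wrist","w5")
E
```

```text
t11.0 [0.691  0.038  0.3435] F [-0.4 -0.2 -1.1] gap0.995 gf0.0
t16.0 [0.4815 0.1186 0.0682] F [-1.8  0.2  2.9] gap0.132 gf29.2
GUARD 180.0
t17.0 [0.46   0.0465 0.0682] F [-0.7  0.4  3.2] gap0.125 gf33.4
t18.2 [ 0.482  -0.0441  0.0682] F [-7.  -5.1  6.9] gap0.126 gf33.9
t19.6 [ 0.4815 -0.0433  0.1571] F [0.6 0.1 0.8] gap1.000 gf0.0
```

View pics/w5.png

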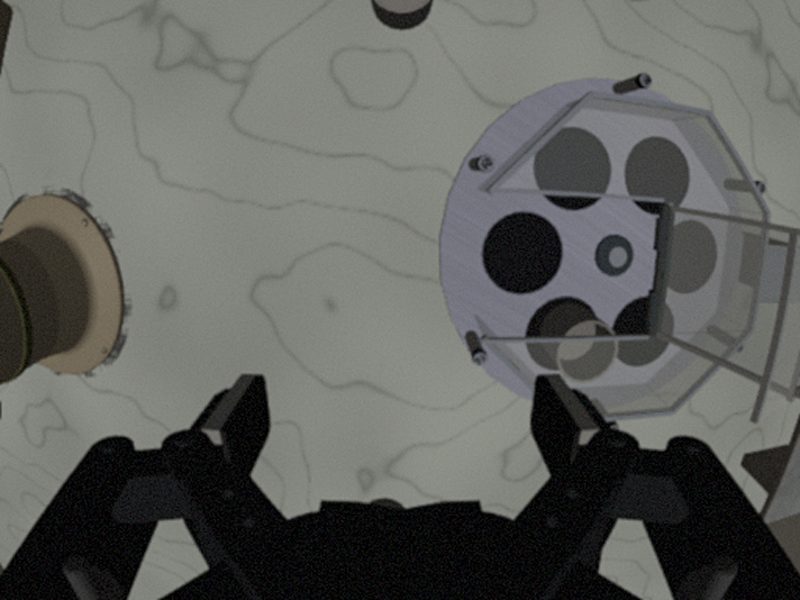

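Indexing worked: an empty pad is in the bay at (522,253), and the first cup is under the cover at about (575,345). I'll add an edge-based locator, then check the bay and cup d centring and find the left cup.

```bash
cat >> h.py <<'E'
from scipy.ndimage import map_coordinates
A=np.linspace(0,2*np.pi,72,endpoint=False)
def fit(d,x,y,circ,rng,hull=True):
    """max edge strength along projected silhouette of circles [(r,z)]; returns x,y,score"""
    g=cv2.GaussianBlur(cv2.cvtColor(d["frame"],cv2.COLOR_RGB2GRAY).astype(np.float32),(0,0),1)
    G=np.hypot(cv2.Sobel(g,cv2.CV_32F,1,0),cv2.Sobel(g,cv2.CV_32F,0,1)); G=np.minimum(G,80)
    def sc(x,y):
        P=np.array([w2p(d,(x+r*np.cos(a),y+r*np.sin(a),z)) for r,z in circ for a in A],np.float32)
        if hull:
            P=cv2.convexHull(P)[:,0]; Q=np.vstack([P,P[:1]]); L=np.r_[0,np.cumsum(np.hypot(*np.diff(Q,axis=0).T))]
            s=np.linspace(0,L[-1],120); P=np.c_[np.interp(s,L,Q[:,0]),np.interp(s,L,Q[:,1])]
        return map_coordinates(G,[P[:,1],P[:,0]],order=1).mean()
    b=(x,y)
    for st_,n in ((rng/5,5),(rng/15,4),(.001,4),(.0005,3)):
        c=[(sc(b[0]+i*st_,b[1]+j*st_),b[0]+i*st_,b[1]+j*st_) for i in range(-n,n+1) for j in range(-n,n+1)]
        s,*b=max(c)
    return np.round(b,4),round(float(s),1)
CUP=[(.029,.056),(.028,.0)]
E
python3 - <<'E'
from h import *
d=grab("wrist")
print("bay pad",fit(d,.532,.038,[(.038,.041)],.012),W(-.09,0,.041))
a=np.radians(240);e=W(.09*np.cos(a),.09*np.sin(a),0)[:2];print("exp240",e)
print("pad240",fit(d,*e,[(.038,.041)],.01,False)," rim",fit(d,*e,[(.029,.097)],.012))
a=np.radians(120);e=W(.09*np.cos(a),.09*np.sin(a),0)[:2];print("exp120",e,fit(d,*e,[(.038,.041)],.01))
env.reach((.421,.262,.22),down(np.pi/2)); 
d=grab("wrist","w6"); r=fit(d,.421,.27,CUP,.04); print("cup",r)
P=cv2.convexHull(np.array([w2p(d,(r[0][0]+q*np.cos(t),r[0][1]+q*np.sin(t),z)) for q,z in CUP for t in A],np.float32))*1.5625
im=cv2.imread("pics/w6.png");cv2.polylines(im,[P.astype(int)],True,(0,0,255),1);cv2.imwrite("pics/w6.png",im)
E
```

```text
bay pad (array([0.5328, 0.0372]), 80.0) [0.5320004 0.03773   0.041    ]
exp240 [ 0.57723403 -0.04007694]
pad240 (array([ 0.5759, -0.0389]), 69.3)  rim (array([ 0.5817, -0.0348]), 73.5)
exp120 [0.57676638 0.11580694] (array([0.5781, 0.1138]), 75.3)
cup (array([0.4247, 0.2743]), 76.7)
```

View pics/w6.png

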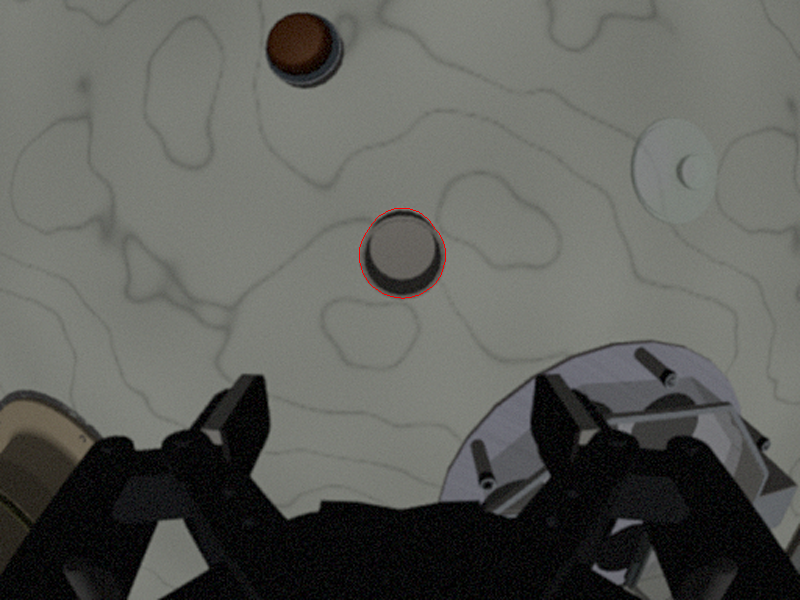

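The fit outline hugs the cup at (402,253), so I'll pick it and place it in the bay.

```bash
cat >> h.py <<'E'
BAY=(.5328,.0372)
def pick(x,y):
    o=down(np.pi/2); env.reach((x,y,.12),o); env.movel((x,y,.023),.15,guard=12) and print("GUARD pick"); env.close_gripper(70); s=st(); env.movel((x,y,.088),.15); return s
def place():
    o=down(np.pi/2); env.movel((.345,BAY[1],.09),.25); st()
    if env.movel((BAY[0],BAY[1],.085),.2,guard=12): print("GUARD entry"); st(); return False
    g=env.movel((BAY[0],BAY[1],.0625),.05,guard=6); st()
    env.release(); env.movel((BAY[0],BAY[1],.20),.2); st(); return True
def look(fn=None):
    env.reach(W(-.2,-.03,.30),down(np.pi/2)); d=grab("wrist",fn)
    print("bay pad",fit(d,*BAY,[(.038,.041)],.012),"rim",fit(d,*BAY,[(.029,.097)],.015)); return d
E
python3 - <<'E'
from h import *
pick(.4247,.2743)
if place(): look("w7")
E
```

```text
t23.2 [0.4252 0.2745 0.0244] F [-3.5 -1.5 10.8] gap0.651 gf74.1
t24.9 [0.345  0.0377 0.0898] F [ 0.4  0.6 -0.9] gap0.649 gf74.2
t26.4 [0.5325 0.0372 0.0654] F [-2.7 -0.4  5.8] gap0.649 gf74.9
t27.7 [0.5323 0.0373 0.1988] F [ 0.7 -0.  -0. ] gap0.999 gf0.0
bay pad (array([0.5349, 0.0364]), 63.2) rim (array([0.5323, 0.0372]), 78.7)
```

View pics/w7.png

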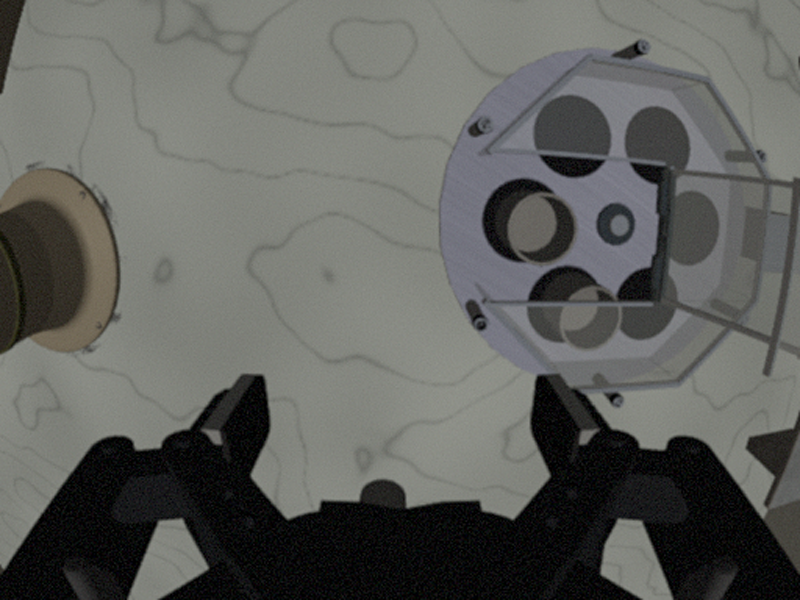

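The second cup is well centred: rim fit (.5323,.0372). Cup d may be about 7 mm off its pad, so I'll re-measure it from several frames.

```bash
python3 - <<'E'
from h import *
a=np.radians(240);e=W(.09*np.cos(a),.09*np.sin(a),0)[:2];print("exp",e)
d=grab("wrist")
for c in ([(.029,.097)],[(.026,.097)]): print("d rim",fit(d,*e,c,.015))
env.reach(W(-.17,-.1,.33),down(np.pi/2)); d=grab("wrist")
for c in ([(.029,.097)],[(.026,.097)]): print("d rim",fit(d,*e,c,.015),"pad",fit(d,*e,[(.038,.041)],.01))
print("bay rim",fit(d,*BAY,[(.029,.097)],.015))
im=cv2.resize(cv2.imread("pics/w1.png"),(512,384),interpolation=cv2.INTER_AREA)[:,:,::-1]
V=np.array([[1,-.002,0,-.431],[-.002,-.961,.277,-.053],[-.001,-.277,-.961,.57],[0,0,0,1]])
D=dict(frame=np.ascontiguousarray(im),mtx=d["mtx"],view=V,fish=True)
print("initial bay: rim",fit(D,.532,.038,[(.029,.097)],.015),"pad0",fit(D,.532,.038,[(.038,.041)],.012,False))
E
```

```text
exp [ 0.57723403 -0.04007694]
d rim (array([ 0.5817, -0.0356]), 73.6)
d rim (array([ 0.5797, -0.0361]), 68.3)
d rim (array([ 0.5812, -0.0361]), 69.6) pad (array([ 0.5771, -0.0412]), 63.9)
d rim (array([ 0.5797, -0.0366]), 67.7) pad (array([ 0.5771, -0.0412]), 63.9)
bay rim (array([0.5173, 0.0312]), 74.2)
initial bay: rim (array([0.5235, 0.0495]), 70.5) pad0 (array([0.5307, 0.0396]), 65.0)
```

```bash
python3 - <<'E'
from h import *
env.reach((.555,-.11,.33),down(np.pi/2)); d=grab("wrist")
a=np.radians(240);e=W(.09*np.cos(a),.09*np.sin(a),0)[:2]
r,_=fit(d,*e,[(.029,.097)],.012);p,_=fit(d,*e,[(.038,.041)],.01);b,_=fit(d,*BAY,[(.029,.097)],.008);bp,_=fit(d,*BAY,[(.038,.041)],.008)
print("d rim",r,"pad",p,"exp",e,"b rim",b,"pad",bp)
im=cv2.resize(d["frame"][:,:,::-1],None,fx=4,fy=4,interpolation=cv2.INTER_CUBIC)
for (x,y),q,z,c in ((r,.029,.097,(0,0,255)),(p,.038,.041,(0,255,0)),(b,.029,.097,(255,0,255)),(bp,.038,.041,(255,255,0))):
    cv2.polylines(im,[np.array([w2p(d,(x+q*np.cos(t),y+q*np.sin(t),z))*4+1.5 for t in A]).astype(int)],True,c,1)
u,v=(w2p(d,(.56,0,.07))*4).astype(int); print(u,v)
cv2.imwrite("pics/w8.png",im[max(0,v-300):v+300,max(0,u-400):u+400])
E
```

```text
d rim [ 0.5721 -0.0422] pad [ 0.5777 -0.0407] exp [ 0.57723403 -0.04007694] b rim [0.5344 0.0351] pad [0.5323 0.0377]
1036 324
```

View pics/w8.png

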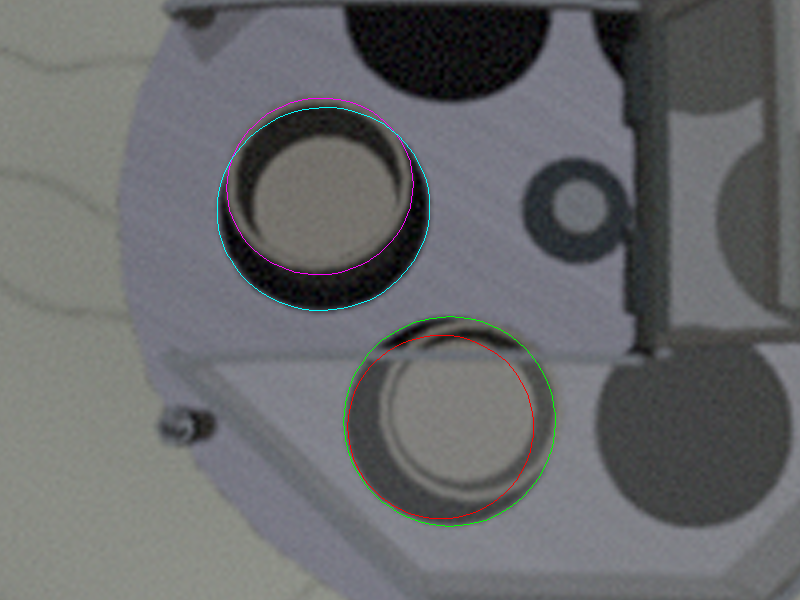

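The overlay shows cup d's rim centre near (464,412) with its pad at (450,421), so the automatic red circle is wrong. I'll convert the pixels directly.

```bash
python3 - <<'E'
from h import *
d=grab("wrist")
f=lambda u,v,z:np.round(p2w(d,(u+636-1.5)/4,(v+24-1.5)/4,z)[:2],4)
print("d rim",f(464,412,.097),"d floor",f(455,408,.053),"pad",f(450,421,.041)); print("b rim",f(321,187,.097),"pad",f(323,209,.041))
E
```

```text
d rim [ 0.5792 -0.0374] d floor [ 0.5788 -0.0359] pad [ 0.5776 -0.0405]
b rim [0.5347 0.0346] pad [0.5322 0.0373]
```

Both cups are within about 4 mm of their pad centres, well inside the 10 mm margin. On to indexing, then the right-hand cup.

```bash
python3 - <<'E'
from h import *
env.movel(W(-.2,-.1,.33),.25); env.reach(W(-.2,0,.25),down(0))
index()
env.reach((.34,-.02,.22),down(np.pi/2)); env.reach((.40,-.299,.22),down(np.pi/2))
d=grab("wrist","w9"); r=fit(d,.4,-.291,CUP,.06); print("cup",r)
im=cv2.imread("pics/w9.png")
P=cv2.convexHull(np.array([w2p(d,(r[0][0]+q*np.cos(t),r[0][1]+q*np.sin(t),z)) for q,z in CUP for t in A],np.float32))*1.5625
cv2.polylines(im,[P.astype(int)],True,(0,0,255),1);cv2.imwrite("pics/w9.png",im);st()
E
```

```text
t33.9 [0.4815 0.1186 0.0682] F [-0.9 -0.3  3.3] gap0.125 gf29.2
GUARD 180.0
t34.9 [0.46   0.0465 0.0682] F [-0.8 -0.3  4.3] gap0.120 gf33.4
t36.1 [ 0.482  -0.044   0.0682] F [-6.5 -6.2  7.8] gap0.124 gf33.9
cup (array([ 0.415, -0.326]), 79.3)
t39.6 [ 0.4003 -0.2978  0.2203] F [ 0.1  0.6 -0.4] gap1.000 gf0.0
```

View pics/w9.png

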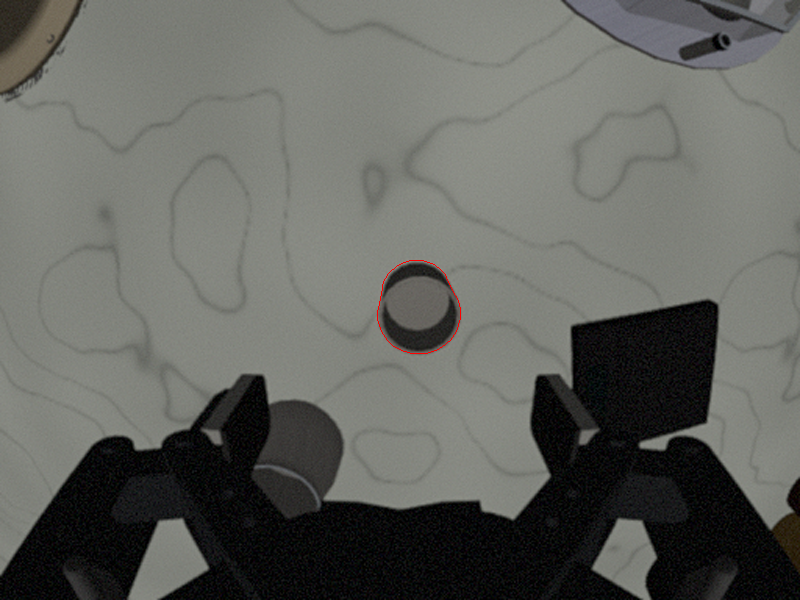

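The cup was knocked aside and now fits at (.415,-.326). Pick, place, check.

```bash
python3 - <<'E'
from h import *
pick(.415,-.326)
if place(): 
    d=look(); 
    im=cv2.resize(d["frame"][:,:,::-1][100:220,270:470],None,fx=4,fy=4,interpolation=cv2.INTER_CUBIC);cv2.imwrite("pics/w10.png",im)
E
```

```text
t41.3 [ 0.4154 -0.3264  0.0246] F [-2.2  2.2 12.2] gap0.665 gf73.4
t43.6 [0.3451 0.0367 0.0899] F [-0.2 -0.2 -1.9] gap0.661 gf74.5
t45.1 [0.5325 0.0372 0.0656] F [-1.8  0.   7.6] gap0.662 gf75.3
t46.3 [0.5323 0.0372 0.1988] F [ 1.   0.5 -0.2] gap0.999 gf0.0
bay pad (array([0.5349, 0.0361]), 63.4) rim (array([0.5323, 0.0372]), 78.7)
```

View pics/w10.png

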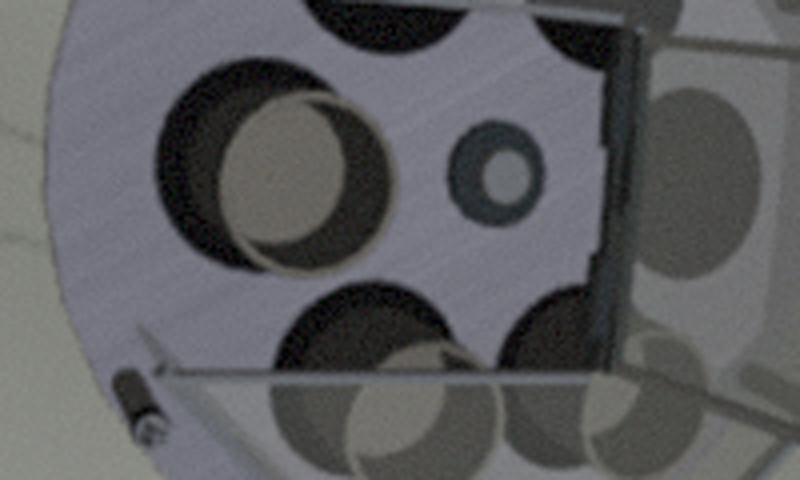

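All three cups are upright and centred on their pads: bay rim at about (308,183), the other two under the cover. That uses up my picture views, so the rest is checked numerically. Next: the final index, then shutting the lid.

```bash
python3 - <<'E'
from h import *
env.reach(W(-.2,0,.25),down(0))
index()
env.reach(W(-.2,0,.30),down(np.pi/2)); d=grab("wrist")
print("bay pad",fit(d,.5328,.0372,[(.038,.041)],.012)," t120",fit(d,.5768,.1158,[(.038,.041)],.01))
print("bay gray", d["frame"][tuple(w2p(d,(*BAY,.041)).astype(int)[::-1])])
env.reach(W(-.2,0,.36),ori(0)); env.movel((.6904,.0381,.345),.25,frame=ori(0))
env.movel((.6904,.0381,.2648),.12,guard=10) and print("GUARD"); env.close_gripper(40); st()
E
```

```text
t50.5 [0.4814 0.1186 0.0681] F [-2.  -0.5  3.9] gap0.126 gf29.2
GUARD 180.0
t51.5 [0.46   0.0465 0.0682] F [-1.1  1.2  3.7] gap0.123 gf33.3
t52.8 [ 0.482  -0.0441  0.0682] F [-6.7 -5.5  7.2] gap0.130 gf33.8
bay pad (array([0.5328, 0.0369]), 80.0)  t120 (array([0.5781, 0.1138]), 74.7)
bay gray [14 20 13]
t58.3 [0.6903 0.0381 0.2649] F [-1.1 -0.5  1.1] gap0.094 gf39.0
```

```bash
python3 - <<'E'
from h import *
T=lambda th: .6*min(1.25,max(0,1-(th-.25)/.8))
ths=np.r_[np.linspace(1.895,0.05,14)[1:],0,-.03]
for th in ths: assert kinematics.ik(*bar(th,T(th))) is not None,th
for th in ths:
    p,o=bar(th,T(th)); h=env.movel(p,.12,frame=o,guard=25 if th>.02 else 12)
    if h: print("guard",round(th,2)); st()
    if h and th>.1: break
s=st(); tz=R.from_quat(s["ee_rot"]).as_matrix()[:,2]; b=s["position"]-.014*tz
print("bar",b,"theta",np.arctan2(b[2]-.105,X0+.01-b[0]),"r",np.hypot(b[2]-.105,X0+.01-b[0]))
E
```

```text
guard 0.62
t61.4 [0.4935 0.0378 0.2066] F [-0.5 -0.2 -4.2] gap0.096 gf41.4
t61.4 [0.4935 0.0378 0.2066] F [-0.5 -0.2 -4.2] gap0.096 gf41.4
bar [0.48978599 0.0377955  0.2201238 ] theta 0.6805134743787539 r 0.1829707963669725
```

```bash
python3 - <<'E'
from h import *
T=lambda th: .6*min(1.25,max(0,1-(th-.25)/.8))
ths=np.r_[np.linspace(.6,0.06,6),0,-.03]
for th in ths:
    p,o=bar(th,T(th)); h=env.movel(p,.07,frame=o,guard=25 if th>.02 else 15)
    s=st()
    if h: print("guard",round(th,2))
    if h and th>.1: break
s=st(); tz=R.from_quat(s["ee_rot"]).as_matrix()[:,2]; b=s["position"]-.014*tz
print("bar",b,"theta",np.arctan2(b[2]-.105,X0+.01-b[0]),"r",np.hypot(b[2]-.105,X0+.01-b[0]))
E
```

```text
t61.6 [0.4906 0.0378 0.2025] F [ 0.5 -0.1 -4.6] gap0.099 gf41.2
guard 0.6
t61.6 [0.4906 0.0378 0.2025] F [ 0.5 -0.1 -4.6] gap0.099 gf41.2
bar [0.48642351 0.03779737 0.21589295] theta 0.6509790741537426 r 0.18300207969484358
```

```bash
python3 - <<'E'
from h import *
T=lambda th: .6*min(1.25,max(0,1-(th-.25)/.8))
for th in (.645,.63,.61,.59):
    p,o=bar(th,T(.65)); h=env.movel(p,.03,frame=o,guard=25); s=st(); print(h,round(th,3),np.round(s["ft_torque"],2))
    if h: break
E
```

```text
t61.9 [0.4907 0.0378 0.2025] F [-5.9  0.6  3.4] gap0.092 gf42.2
False 0.645 [ 0.21  1.1  -0.11]
t62.1 [0.4892 0.0378 0.2005] F [-7.6  0.8  3.6] gap0.098 gf42.3
False 0.63 [ 0.26  0.99 -0.09]
t62.4 [0.4871 0.0378 0.1976] F [-8.1  1.7  4.2] gap0.099 gf42.4
False 0.61 [ 0.22  1.03 -0.05]
t62.7 [0.485  0.0378 0.1946] F [-8.2  0.1  6. ] gap0.096 gf42.5
False 0.59 [ 0.23  1.01 -0.02]
```

```bash
python3 - <<'E'
from h import *
T=lambda th: .3+.45*min(1,max(0,(.59-th)/.5))
for th in np.r_[np.linspace(.54,.04,11),0,-.03]:
    p,o=bar(th,T(th)); h=env.movel(p,.04,frame=o,guard=25 if th>.02 else 15); s=st()
    if h: print("guard",round(th,2))
    if h and th>.05: break
s=monitor.sense(); tz=R.from_quat(s["ee_rot"]).as_matrix()[:,2]; b=s["position"]-.014*tz
print("bar",b,"theta",np.arctan2(b[2]-.105,X0+.01-b[0]),"r",np.hypot(b[2]-.105,X0+.01-b[0]))
E
```

```text
t63.0 [0.4803 0.0378 0.1866] F [-10.    1.2   3.7] gap0.097 gf42.4
t63.4 [0.4762 0.0378 0.1786] F [-10.5   0.6   3. ] gap0.099 gf42.5
t63.8 [0.4726 0.038  0.1703] F [-9.3  2.   1.8] gap0.096 gf42.5
t64.2 [0.4693 0.038  0.162 ] F [-10.    0.5   1.8] gap0.097 gf42.6
t64.5 [0.4666 0.038  0.1536] F [-12.5  -0.2   1.8] gap0.097 gf42.7
t64.9 [0.4642 0.038  0.1451] F [-12.8  -2.2   1.1] gap0.095 gf42.8
t65.2 [0.4624 0.0381 0.1364] F [-15.6  -5.2   0.5] gap0.098 gf43.0
t65.7 [0.4609 0.0381 0.1277] F [-16.7  -5.3   0.8] gap0.098 gf43.2
t66.3 [0.46   0.038  0.1191] F [-18.   -2.4  -0.1] gap0.099 gf43.2
t66.9 [0.4594 0.0379 0.1104] F [-17.4   1.9  -0.6] gap0.099 gf43.0
t67.3 [0.459  0.0379 0.1012] F [-13.2   1.5  -1.5] gap0.100 gf42.9
t67.6 [0.459  0.0379 0.094 ] F [-12.5   2.1  -3. ] gap0.097 gf43.0
t67.8 [0.4611 0.0379 0.0913] F [ 4.7 -0.1 -1.1] gap0.095 gf45.3
guard -0.03
bar [0.45150992 0.03787331 0.10143369] theta -0.01975643961615769 r 0.18052531272744604
```

```bash
python3 - <<'E'
from h import *
env.release(); s=st(); tz=R.from_quat(s["ee_rot"]).as_matrix()[:,2]
env.movel(s["position"]-tz*.1,.15); st()
env.close_gripper(30)
env.reach(W(-.173,0,.17),ori(0)); st()
print(env.movel(W(-.173,0,.098),.04,guard=8)); st()
env.movel(W(-.173,0,.2),.2); env.release()
E
```

```text
t68.5 [0.4572 0.0383 0.0893] F [-0.2 -0.3  0.5] gap0.998 gf0.0
t69.9 [0.3891 0.038  0.1623] F [-0.4  0.8 -0.4] gap1.001 gf0.0
t71.7 [0.4485 0.0378 0.1697] F [-0.4 -0.7  0.2] gap0.005 gf0.0
True
t73.0 [0.449  0.0375 0.1098] F [-1.9  0.8  8.5] gap0.000 gf4.2
```

Fingertip contact at z = 0.1098 equals the bar top with the lid shut, and 8.5 N didn't move it. One last check of the table and cups, then hand-in.

```bash
python3 - <<'E'
from h import *
env.reach((.43,.036,.42),down(np.pi/2)); d=grab("wrist")
for a in (180,120,60,0,300,240):
    t=np.radians(a);e=W(.09*np.cos(t),.09*np.sin(t),0)[:2]
    print(a,np.round(e,3),"pad",fit(d,*e,[(.038,.041)],.01),"rim",fit(d,*e,[(.029,.097)],.008))
st(); print(job.hand_in())
E
```

```text
180 [0.532 0.038] pad (array([0.5347, 0.0371]), 75.8) rim (array([0.5214, 0.0383]), 45.2)
120 [0.577 0.116] pad (array([0.5769, 0.1151]), 78.2) rim (array([0.5656, 0.1184]), 49.7)
60 [0.667 0.116] pad (array([0.6674, 0.1154]), 76.0) rim (array([0.6726, 0.1049]), 31.6)
0 [0.712 0.038] pad (array([0.7128, 0.0389]), 61.0) rim (array([0.7051, 0.0409]), 65.8)
300 [ 0.667 -0.04 ] pad (array([ 0.6659, -0.0371]), 61.9) rim (array([ 0.6667, -0.0361]), 63.6)
240 [ 0.577 -0.04 ] pad (array([ 0.5759, -0.0394]), 59.6) rim (array([ 0.5778, -0.0385]), 62.5)
t75.4 [0.43   0.036  0.4182] F [-0.6 -0.1  0.2] gap1.001 gf0.0
the job is handed in; nothing more can be done
None
```

The job is handed in at 75 s: the three cups present are each on their own stand under the fixed cover, an empty stand is at the bay in a click position and the lid is shut; the cup that began in the bay was never re-centred and measured about 3.5–8 mm off its pad centre.

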